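# Lever check on two clip-on handlebars

## Robot

A 7-joint arm with a two-finger parallel gripper is mounted at the origin on the work surface. World frame = base frame: x ahead of the robot, y to its left, z up, the work surface at z = 0. Lengths are in m, angles in rad, forces in N, time in s.
With the tool pointing down it reaches from about 0.4 to 0.875 m from the base axis. Payload 19.3 kg.
Tool frame: the origin (TCP) lies at the very end of the fingers, on their centre line; the grasp point (between the pads) lies 19 mm behind it; z points along the fingers, y is the direction in which the jaws open and shut (so a half turn about z gives the same grasp; the last joint's range is limited). The gripper opens to 85 mm and grips with 20 to 120 N. Pads are 22 mm wide; open, the fingers measure 114 mm over their backs; the gripper's body (76 mm by 85 mm) begins 54 mm behind the grasp point. The pads swing forward as they close: fully open they stand 13 mm farther back than shut.
Start: joints at [1.206, 0.521, -0.036, 1.599, 0.021, 1.021, -0.113], TCP at [0.182, -0.598, 0.231] pointing down, gripper open.
Joint ranges: [-2.91, 2.91], [-0.3, 2.13], [-1.5, 1.42], [0.17, 2.43], [-1.26, 4.41], [0.16, 1.93], [-2.52, 2.52]. Speed limits (rad/s): [1.89, 1.89, 2.39, 2.39, 3.01, 3.01, 3.01].

## Interface

Orientations are given as [roll, pitch, yaw] about the fixed x, y, z axes, in that order (R = Rz(yaw) Ry(pitch) Rx(roll)).
In Python, from workcell import bot gives the robot as it stands.
- The arm moves only by the tool carry_out, never from a script. Its argument "targets" is a list of rows, each a list of 7 numbers: the shift along the tool's x, y, z in mm, then the turn, a rotation vector about the tool's x, y, z in units of 6 degrees (1.0 is 6 degrees), then the closure in counts, from 0 (fully open) to 255 (shut). A call has 1 to 5 rows; each row shifts and turns the commanded pose from where the row before left it, along the tool's axes as they then stand; what a row does not reach is not made up. A row lasts 1/12 s, in which the tool goes at most 41.7 mm and 7.16 degrees, less where a joint would pass 70% of its speed; a pose out of reach is approached as far as the arm can. A call is refused whole if a number of a shift passes 41.7 or a number of a turn 1, either way. A call with a gripper value outside its range is refused whole. The fingers move at their own pace and stop on an object; "force" is the grip in N (left out, the last holds). Time passes only in rows, so rows that do not move let the fingers close. It gives the time, the measured TCP pose, the force and the opening at its end, in the units of the state.
- bot.observe(): the state, without advancing time (a new reading comes with each control period).
- bot.grab_frame(name): name is "scene" or "top" or "wrist"; returns a dict with "color" (384x512x3 uint8, red, green, blue), "z_map" (384x512 float32, m along the optical axis (not along the pixel's ray), 0 where there is no reading), "K" (3x3 intrinsics, pixels), "cam_to_world" (4x4, takes a point from camera to world coordinates); the wrist camera has in their place "T_tool_cam" (4x4, takes a point from camera to tool coordinates, whose origin is the TCP and whose axes are the flange's). Camera axes: x right, y down, z forward; pixel columns grow to the right and rows downward; lengths in m; the calibration is good to about 2 mm. A picture is of the moment at which its call begins: read the wrist's pose just before it.
- bot.job_done(): hands the job in, once; it reports no verdict.
The state is a dict: "clock": time; "qpos": joint angles; "qd": joint speeds; "joint_efforts": joint torques, N m; "position": TCP position; "tool_rot": TCP orientation; "force": force on the tool from outside, world axes, zero at the start; "moment": the same for the moment, N m; "grip_width": finger opening in m.
Only numpy, scipy, OpenCV 4.12 (cv2) and the standard library are available. Lean on these libraries where they do the work, as an engineer would, in place of code of your own. Each camera call takes 0.05 s, during which the arm holds its last target. There are 200 camera calls.

## Task

Do the lever check on the two clip-on handlebars: with the outside of the fingers push the clutch lever (the one with the knurled cable adjuster) in until it comes up firm on its stop, short of the rubber grip, hold it there a moment and let it spring right back; then push the brake lever (the one with the fluid reservoir) in to its stop the same way and finish with it held there, so that I can measure the gap to the grip. Press gently on the lever blades without forcing them, and never take a lever between the fingers or lean on the grips. Leave the handlebar stands and everything else on the bench where they are.

Things in the scene. Friction and masses are not known exactly. Their poses are not given: they have to be found in the camera images.
- brake_bar: Loose, 10 kg; origin: base plate's centre, underside. Plate 170 x 310 x 18 mm. x: lever side to grip side (levers roughly face the robot), y along the bar, z up. Bar axis x 20, z 118 mm; fork tube (50 mm, top z 153) at y -105, bar end at y +170. Grey stand with the brake clip-on handlebar: has a rectangular fluid reservoir, x -49 to 5, y -111 to -45 mm, top z 172.
- clutch_bar: Loose, 10 kg; origin: base plate's centre, underside. Plate 170 x 310 x 18 mm. x: lever side to grip side (levers roughly face the robot), y along the bar, z up. Bar axis x 20, z 118 mm; fork tube (50 mm, top z 153) at y +105, bar end at y -170. Same stand with the clutch clip-on, mirror image: no reservoir, but a brass screw with black knurled adjuster wheel.
- brake_grip: Black rubber grip of the brake bar, 122 mm long along y, 33 mm thick (44 mm flange at its inner end). Origin on its axis at mid-length, which is at (20, 92, 118) mm in brake_bar.
- clutch_grip: Black rubber grip of the clutch bar, 122 mm long along y, 33 mm thick. Origin on its axis at mid-length, which is at (20, -92, 118) mm in clutch_bar.
- brake_blade: Straight aluminium blade of the brake lever, 11 mm thick (x), 15 high (z), y -73 to +55 mm, 19 mm ball end at y 58. Origin mid-section where fingers press, 114 mm above the bench, hinge at (28, -118). x: the way it is pushed, level, towards the grip, turning with the lever. Press its outer face, x = -5.5; space before it is free down to the 18 mm base plate. About 25 mm travel; stops with some 30 mm left to the grip here.
- clutch_blade: The same blade on the clutch lever, mirrored: y +73 to -55 mm, ball at y -58, hinge at (28, +118). x: the way it is pushed in. Outer face at x = -5.5 mm, 114 mm above the bench at its origin, same travel.
- brake_lever (a joint): Brake lever angle about its upright hinge, rad: 0 at rest, 0.21 on its firm stop, grows as it is pushed towards the grip. Spring return: about 2 N at rest and 7.5 N just before the stop, pushed at the blade's origin; on the stop it gives no further.
- clutch_lever (a joint): Clutch lever angle, rad: as for the brake lever (0 at rest, 0.21 on its stop, same spring).
- caliper: Steel slide caliper with a grey body, 205 mm long, 10 mm high, lying on the bench near the robot. Not to be moved; origin under its middle.
- driver_blue: Screwdriver with dark blue handle, 210 mm long, 26 mm thick, lying on the bench. Not to be moved; origin under its middle.
- driver_black: Screwdriver with black handle, 170 mm long, 26 mm thick, lying on the bench. Not to be moved; origin under its middle.
- gauge_large: Round dashboard gauge, 84 mm across, 62 mm high, face up, behind the stands. Not to be moved; origin under its middle.
- gauge_small: Round dashboard gauge, 56 mm across, 48 mm high, face up, behind the stands. Not to be moved; origin under its middle.
- grease_tin: Small round tin, 72 mm across, 75 mm high, behind the stands. Not to be moved; origin under its middle.
- hex_key: L-shaped hex key, 90 x 30 mm, 6 mm thick, lying on the base plate of the brake stand behind the bar. Not to be moved; origin under its long arm's middle.
- bar_end: Spare steel bar-end weight, 36 mm across, 36 mm high, standing on the base plate of the clutch stand behind the bar. Not to be moved; origin under its middle.

How it is judged:
By the outcome, as a careful person would: the job done as asked, in the order asked, and still so for the second after the job is handed in, while the arm keeps its last pose, push and grip.
It also fails if it takes over 45 s, if anything falls off the work surface, if the arm or the gripper's body presses on something with over 40 N, if the wrist force passes 120 N, or if a joint passes its speed limit or range.

## Working session

There is one attempt and no reset: what is moved stays moved. The work goes in short steps, Python scripts to look and compute and a tool call to move; the robot and the scene stay as the last step left them, time stands still between calls to the robot, and variables do not carry over. Pictures are saved under pics/ and viewed, about 8 in all and at most 12, crops included, and the job is handed in when it is done.

Besides the shell and the picture viewer there is one more tool, called in YAML: its name, and indented under it one key for each argument. carry_out: Moves the arm, as the interface text tells. Its arguments: {"type":"object","properties":{"targets":{"type":"array","items":{"type":"array","items":{"type":"number"}}},"force":{"type":"number"}},"required":["targets"]}

```bash
mkdir -p pics; python3 - <<'E'
from workcell import bot
import cv2,numpy as np
s=bot.observe();print({k:np.round(v,3) for k,v in s.items()})
for n in("scene","top"):
    f=bot.grab_frame(n);np.savez(n+".npz",**f)
    cv2.imwrite(f"pics/{n}0.png",f["color"][...,::-1]);print(f["K"],f["cam_to_world"].round(3))
E
```

```text
{'clock': np.float64(0.0), 'qpos': array([ 1.206,  0.522, -0.036,  1.6  ,  0.021,  1.021, -0.113]), 'qd': array([ 0.001, -0.001, -0.   ,  0.   , -0.   , -0.001,  0.001]), 'joint_efforts': array([ 1.0000e-03, -9.2710e+01,  1.9810e+00, -3.6993e+01,  1.8000e-02,
        8.0000e-03, -0.0000e+00]), 'position': array([ 0.181, -0.598,  0.231]), 'tool_rot': array([-3.14 ,  0.   ,  0.295]), 'force': array([-0.689,  1.01 ,  0.137]), 'moment': array([ 0.013,  0.023, -0.006]), 'grip_width': np.float64(0.085)}
[[427.81546212   0.         260.4509317 ]
 [  0.         427.81546212 191.23668504]
 [  0.           0.           1.        ]] [[ 0.216  0.57  -0.793  1.385]
 [ 0.976 -0.137  0.168 -0.188]
 [-0.013 -0.81  -0.586  0.711]
 [ 0.     0.     0.     1.   ]]
[[455.13678911   0.         255.5274293 ]
 [  0.         455.13678911 195.16602763]
 [  0.           0.           1.        ]] [[-1.000e-03 -9.840e-01  1.750e-01  3.060e-01]
 [-1.000e+00 -4.000e-03 -2.300e-02  1.200e-02]
 [ 2.300e-02 -1.750e-01 -9.840e-01  1.242e+00]
 [ 0.000e+00  0.000e+00  0.000e+00  1.000e+00]]
```

View pics/scene0.png

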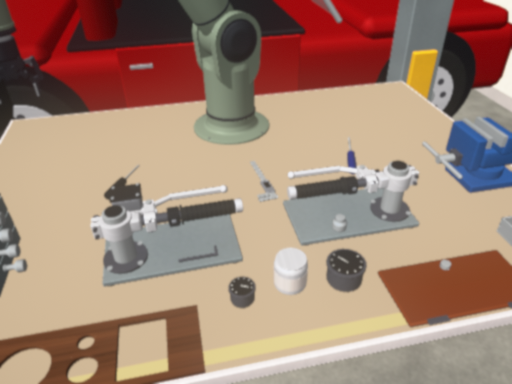

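View pics/top0.png

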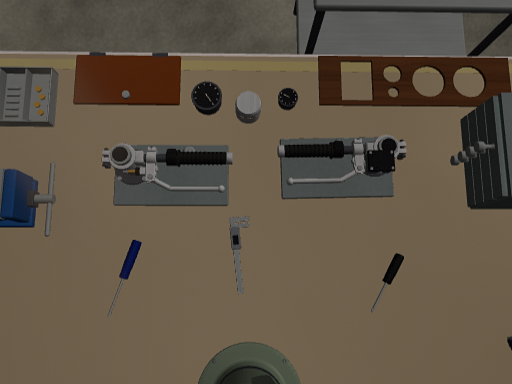

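The scene view shows the brake stand, with its black reservoir, on the left. In the top view the clutch stand is on the left (blade from about (172,188) to its ball at (222,188)). The brake stand is on the right (blade from about (335,180) to its ball at (292,181)). Next I'll measure the blades from depth.

```bash
cat > h.py <<'E'
import numpy as np,cv2
def world(f,T=None):
    z=f["z_map"];K=f["K"];v,u=np.mgrid[:z.shape[0],:z.shape[1]]
    P=np.stack([(u-K[0,2])/K[0,0]*z,(v-K[1,2])/K[1,1]*z,z],-1)
    T=f["cam_to_world"] if T is None else T
    return P@T[:3,:3].T+T[:3,3]
E
python3 - <<'E'
from h import *
f=np.load("top.npz");W=world(f)
for n,(u0,u1,v0,v1),b,(p0,p1,q0,q1) in(("clutch",(176,216,180,196),(222,188),(105,240,140,210)),("brake",(297,335,173,189),(292,181),(275,400,130,202))):
    R=W[v0:v1,u0:u1].reshape(-1,3);R=R[(R[:,2]>.10)&(R[:,2]<.135)]
    vx,vy,x0,y0=cv2.fitLine(R[:,:2].astype(np.float32),cv2.DIST_HUBER,0,.01,.01).ravel()
    print(n,len(R),"z",np.percentile(R[:,2],[10,50,90]).round(3),"mean",x0.round(3),y0.round(3),"slope dx/dy",(vx/vy).round(3),"y range",R[:,1].min().round(3),R[:,1].max().round(3),"x",R[:,0].min().round(3),R[:,0].max().round(3))
    res=(R[:,0]-x0-vx/vy*(R[:,1]-y0));print("perp spread",np.percentile(res,[5,95]).round(4))
    print("ball",W[b[1]-3:b[1]+4,b[0]-3:b[0]+4][3,:].round(3).tolist())
    Q=W[q0:q1,p0:p1].reshape(-1,3);Q=Q[(Q[:,2]>.012)&(Q[:,2]<.024)]
    r=cv2.minAreaRect(Q[:,:2].astype(np.float32));print("plate",r,Q[:,2].mean())
    G=W[145:172,165:228] if n=="clutch" else W[140:162,285:335]
    G=G.reshape(-1,3);G=G[(G[:,2]>.125)&(G[:,2]<.142)];l=cv2.fitLine(G[:,:2].astype(np.float32),cv2.DIST_HUBER,0,.01,.01).ravel();print("grip slope",(l[0]/l[1]).round(3),l[2:].round(3))
c=np.load("scene.npz")
E
```

```text
clutch 197 z [0.112 0.121 0.124] mean 0.521 0.132 slope dx/dy -0.006 y range 0.087 0.185 x 0.517 0.527
perp spread [-0.0035  0.0053]
ball [[0.524, 0.077, 0.12], [0.522, 0.075, 0.127], [0.523, 0.072, 0.126], [0.523, 0.07, 0.122], [0.524, 0.067, 0.119], [0.525, 0.065, 0.116], [0.543, 0.067, 0.021]]
plate ((0.5809938311576843, 0.2150385081768036), (0.17089182138442993, 0.31057095527648926), 0.13397406041622162) 0.018326987495878418
grip slope 0.01 [0.6   0.139]
brake 181 z [0.115 0.121 0.124] mean 0.543 -0.164 slope dx/dy -0.018 y range -0.213 -0.118 x 0.537 0.549
perp spread [-0.004   0.0055]
ball [[0.541, -0.098, 0.126], [0.541, -0.101, 0.126], [0.542, -0.103, 0.123], [0.541, -0.106, 0.125], [0.543, -0.109, 0.12], [0.542, -0.111, 0.123], [0.543, -0.114, 0.118]]
plate ((0.6043491959571838, -0.2405727356672287), (0.171711727976799, 0.31032848358154297), 1.3820537328720093) 0.018045583818443723
grip slope -0.024 [ 0.62  -0.156]
```

The plates come out at 171 x 310 mm and z 18 mm, and the grip axes and blade heights agree with the description. The clutch blade origin is about (0.521, 0.130) with its outer face at x 0.5155. The brake blade origin is about (0.543, -0.163) with its outer face at x 0.5375. First I shut the fingers, turn to yaw 0 and travel high.

carry_out:
  targets:
    - [0,0,0,0,0,0.94,255]
    - [0,0,0,0,0,0.94,255]
    - [0,0,0,0,0,0.94,255]
    - [20,-28,0,0,0,0,255]
    - [22,-29,0,0,0,0,255]
  force: 40

```text
clock: 0.52
position: [0.2225, -0.541, 0.2306]
tool_rot: [-3.141, 0.001, -0.005]
force: [2.3, 0.8, -0.2]
grip_width: 0.0251
```

carry_out:
  targets:
    - [22,-29,0,0,0,0,255]
    - [22,-29,0,0,0,0,255]
    - [22,-29,0,0,0,0,255]
    - [22,-29,0,0,0,0,255]
    - [22,-29,0,0,0,0,255]

```text
clock: 0.93
position: [0.3343, -0.3945, 0.2312]
tool_rot: [-3.141, 0.0, -0.001]
force: [1.2, -0.4, 0.6]
grip_width: 0.0001
```

carry_out:
  targets:
    - [22,-29,0,0,0,0,255]
    - [22,-29,0,0,0,0,255]
    - [22,-29,0,0,0,0,255]
    - [22,-29,0,0,0,0,255]
    - [22,-29,0,0,0,0,255]

```text
clock: 1.35
position: [0.4444, -0.2496, 0.2313]
tool_rot: [-3.142, 0.0, -0.001]
force: [0.5, -0.6, -0.4]
grip_width: 0.0004
```

carry_out:
  targets:
    - [0,-38,0,0,0,0,255]
    - [0,-38,0,0,0,0,255]
    - [0,-38,0,0,0,0,255]
    - [0,-38,0,0,0,0,255]
    - [0,-38,0,0,0,0,255]

```text
clock: 1.77
position: [0.4433, -0.0594, 0.2312]
tool_rot: [3.142, 0.0, -0.001]
force: [1.3, -0.5, 0.8]
grip_width: 0.0002
```

carry_out:
  targets:
    - [0,-38,0,0,0,0,255]
    - [0,-38,0,0,0,0,255]
    - [0,-38,0,0,0,0,255]
    - [0,-38,0,0,0,0,255]
    - [0,-38,0,0,0,0,255]

```text
clock: 2.18
position: [0.4434, 0.1306, 0.2313]
tool_rot: [3.141, 0.0, -0.001]
force: [1.4, -0.4, -0.1]
grip_width: -0.0005
```

carry_out:
  targets:
    - [0,0,30,0,0,0,255]
    - [0,0,30,0,0,0,255]
    - [0,0,30,0,0,0,255]
    - [0,0,30,0,0,0,255]
    - [0,0,16,0,0,0,255]

```text
clock: 2.6
position: [0.4426, 0.1285, 0.0925]
tool_rot: [3.141, 0.003, -0.0]
force: [-0.1, 0.7, -0.7]
grip_width: 0.0003
```

```bash
python3 - <<'E'
from workcell import bot
import cv2,numpy as np
from h import *
s=bot.observe();print(s["position"],s["tool_rot"],s["force"],s["clock"])
f=bot.grab_frame("wrist")
from scipy.spatial.transform import Rotation as R
T=np.eye(4);T[:3,:3]=R.from_euler("xyz",s["tool_rot"]).as_matrix();T[:3,3]=s["position"]
T=T@f["T_tool_cam"];W=world(f,T);np.savez("w1.npz",W=W,**f)
cv2.imwrite("pics/w1.png",f["color"][...,::-1])
ok=(f["z_map"]>0)&(W[...,2]>.108)&(W[...,2]<.126)&(abs(W[...,1]-.13)<.045)&(W[...,0]>.5)&(W[...,0]<.56)
P=W[ok];print(len(P))
for y in(.10,.115,.13,.145,.16):
    q=P[abs(P[:,1]-y)<.005]
    if len(q):print(y,np.percentile(q[:,0],[2,50,98]).round(4),np.percentile(q[:,2],[2,98]).round(4))
E
```

```text
[0.44261426 0.12847845 0.09250189] [ 3.14082169e+00  2.93760786e-03 -1.76511142e-04] [-0.1091381   0.66820116 -0.71768767] 2.6
9352
0.1 [0.5175 0.523  0.528 ] [0.1175 0.1221]
0.115 [0.5175 0.523  0.528 ] [0.1174 0.1222]
0.13 [0.5175 0.523  0.528 ] [0.1174 0.1223]
0.145 [0.5175 0.523  0.5279] [0.1174 0.1222]
0.16 [0.5175 0.523  0.528 ] [0.1175 0.1222]
```

View pics/w1.png

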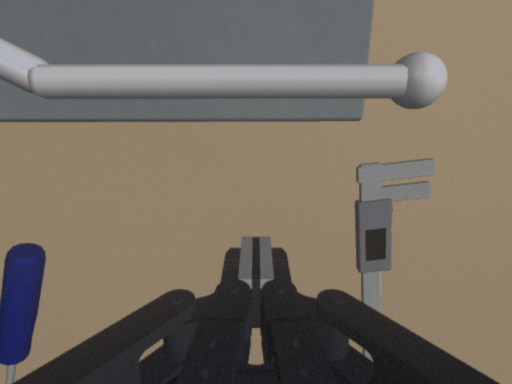

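The wrist view shows the clutch blade level and straight (row about 80, columns 40–400) with its ball at (415,80). The shut fingers sit at column 257 in front of mid-blade, with nothing between. The outer face is at x 0.5175, so I expect contact at TCP x of about 0.506 and the stop near 0.531.

carry_out:
  targets:
    - [14,0,0,0,0,0,255]
    - [14,0,0,0,0,0,255]
    - [14,0,0,0,0,0,255]
    - [12,0,0,0,0,0,255]
    - [0,0,0,0,0,0,255]

```text
clock: 3.07
position: [0.5001, 0.1287, 0.096]
tool_rot: [-3.141, -0.002, -0.002]
force: [-1.2, -0.2, 0.1]
grip_width: 0.0
```

carry_out:
  targets:
    - [4,0,0,0,0,0,255]
    - [4,0,0,0,0,0,255]
    - [4,0,0,0,0,0,255]
    - [0,0,0,0,0,0,255]

```text
clock: 3.4
position: [0.51, 0.1285, 0.0954]
tool_rot: [3.141, 0.001, -0.001]
force: [-2.6, -1.5, 1.8]
grip_width: -0.0001
```

carry_out:
  targets:
    - [4,0,0,0,0,0,255]
    - [4,0,0,0,0,0,255]
    - [4,0,0,0,0,0,255]
    - [0,0,0,0,0,0,255]

```text
clock: 3.73
position: [0.5213, 0.1279, 0.0949]
tool_rot: [3.14, 0.002, -0.001]
force: [-5.4, -4.0, -0.0]
grip_width: 0.0001
```

carry_out:
  targets:
    - [3,0,0,0,0,0,255]
    - [3,0,0,0,0,0,255]
    - [0,0,0,0,0,0,255]

```text
clock: 3.98
position: [0.5269, 0.1275, 0.0949]
tool_rot: [3.14, 0.003, -0.001]
force: [-7.8, -5.8, 0.5]
grip_width: -0.0003
```

carry_out:
  targets:
    - [2,0,0,0,0,0,255]
    - [0,0,0,0,0,0,255]

```text
clock: 4.15
position: [0.5287, 0.1274, 0.0948]
tool_rot: [3.139, 0.003, -0.001]
force: [-7.4, -7.4, 0.1]
grip_width: 0.0001
```

carry_out:
  targets:
    - [1,0,0,0,0,0,255]
    - [0,0,0,0,0,0,255]

```text
clock: 4.32
position: [0.5295, 0.1273, 0.0948]
tool_rot: [3.139, 0.003, -0.001]
force: [-7.6, -7.3, 2.1]
grip_width: 0.0005
```

carry_out:
  targets:
    - [1,1,0,0,0,0,255]
    - [0,0,0,0,0,0,255]

```text
clock: 4.48
position: [0.5305, 0.1271, 0.0949]
tool_rot: [3.14, 0.003, -0.001]
force: [-7.4, -2.9, 0.0]
grip_width: 0.0001
```

carry_out:
  targets:
    - [1,1,0,0,0,0,255]
    - [0,0,0,0,0,0,255]

```text
clock: 4.65
position: [0.5309, 0.1269, 0.0948]
tool_rot: [3.141, 0.004, 0.0]
force: [-11.3, -0.1, 2.7]
grip_width: 0.0002
```

carry_out:
  targets:
    - [1,0.5,0,0,0,0,255]
    - [0,0,0,0,0,0,255]

```text
clock: 4.82
position: [0.5313, 0.1267, 0.0947]
tool_rot: [3.141, 0.005, 0.001]
force: [-16.6, 2.9, 5.1]
grip_width: 0.0
```

The force now rises about 5 N per mm commanded, with hardly any motion, so the lever is on its stop. I'll hold it and measure the blade angle.

carry_out:
  targets:
    - [0,0,0,0,0,0,255]
    - [0,0,0,0,0,0,255]
    - [0,0,0,0,0,0,255]
    - [0,0,0,0,0,0,255]
    - [0,0,0,0,0,0,255]

```text
clock: 5.23
position: [0.5312, 0.1267, 0.0947]
tool_rot: [3.141, 0.005, 0.001]
force: [-15.5, 3.5, 4.7]
grip_width: 0.0001
```

carry_out:
  targets:
    - [0,0,0,0,0,0,255]
    - [0,0,0,0,0,0,255]
    - [0,0,0,0,0,0,255]
    - [0,0,0,0,0,0,255]
    - [0,0,0,0,0,0,255]

```text
clock: 5.65
position: [0.5313, 0.1268, 0.0948]
tool_rot: [3.141, 0.005, 0.001]
force: [-16.7, 2.8, 3.4]
grip_width: -0.0001
```

```bash
cat >> h.py <<'E'
from scipy.spatial.transform import Rotation as R
def look(bot,name,yb,x0,x1):
    s=bot.observe();print("pos",s["position"].round(4),"F",s["force"].round(1),"t",s["clock"])
    f=bot.grab_frame("wrist")
    T=np.eye(4);T[:3,:3]=R.from_euler("xyz",s["tool_rot"]).as_matrix();T[:3,3]=s["position"]
    W=world(f,T@f["T_tool_cam"]);cv2.imwrite(f"pics/{name}.png",f["color"][...,::-1])
    P=W[(f["z_map"]>0)&(W[...,2]>.117)&(W[...,2]<.126)&(W[...,0]>x0)&(W[...,0]<x1)]
    pts=[]
    for y in yb+np.arange(-.07,.071,.01):
        q=P[abs(P[:,1]-y)<.004]
        if len(q)>30:pts.append((y,*np.percentile(q[:,0],[2,50,98])))
    print(np.round(pts,4).tolist())
    return W
E
python3 - <<'E'
from workcell import bot
from h import *
look(bot,"w2",.13,.50,.575)
E
```

```text
pos [0.5313 0.1268 0.0948] F [-16.7   2.8   3.4] t 5.65
[[0.07, 0.5542, 0.5635, 0.5695], [0.08, 0.5546, 0.5613, 0.5669], [0.09, 0.5524, 0.5586, 0.5626], [0.1, 0.5502, 0.5564, 0.5604], [0.11, 0.5383, 0.5538, 0.5583], [0.12, 0.5381, 0.5497, 0.556], [0.13, 0.5386, 0.5477, 0.5539], [0.14, 0.538, 0.5466, 0.5519], [0.15, 0.5392, 0.5454, 0.5494], [0.16, 0.5372, 0.5433, 0.5474], [0.17, 0.5348, 0.5411, 0.5451], [0.18, 0.5326, 0.5389, 0.5429], [0.19, 0.5306, 0.5366, 0.5408], [0.2, 0.5313, 0.5372, 0.5415]]
```

View pics/w2.png

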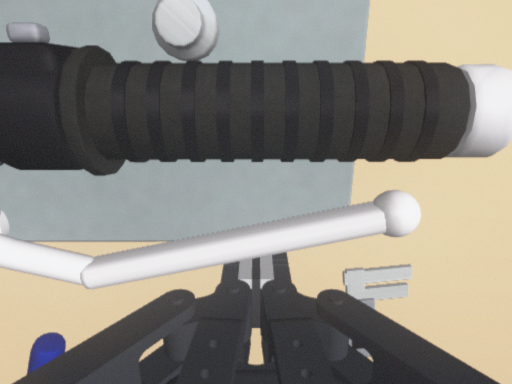

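The picture shows the clutch blade tilted about 0.21 rad (ball at (397,213)), clear of the grip and with only the outside of the fingers touching it. That is the stop. It has been held for about 1 s, so I'll release it.

carry_out:
  targets:
    - [-5,0,0,0,0,0,255]
    - [-8,-1.5,0,0,0,0,255]
    - [-10,-1,0,0,0,0,255]
    - [-12,0,0,0,0,0,255]
    - [-15,0,0,0,0,0,255]

```text
clock: 6.12
position: [0.4837, 0.129, 0.0955]
tool_rot: [-3.141, -0.001, -0.0]
force: [-0.0, 0.2, 0.2]
grip_width: 0.0002
```

carry_out:
  targets:
    - [-15,0,0,0,0,0,255]
    - [-15,0,0,0,0,0,255]
    - [-10,0,0,0,0,0,255]
    - [0,0,0,0,0,0,255]
    - [0,0,0,0,0,0,255]

```text
clock: 6.53
position: [0.4443, 0.129, 0.0956]
tool_rot: [-3.141, -0.001, -0.0]
force: [0.3, 0.1, 0.9]
grip_width: 0.0001
```

```bash
python3 - <<'E'
from workcell import bot
from h import *
look(bot,"w3",.13,.50,.575)
E
```

```text
pos [0.4443 0.129  0.0956] F [0.3 0.1 0.9] t 6.5333
[[0.07, 0.5148, 0.523, 0.5309], [0.08, 0.5162, 0.523, 0.5293], [0.09, 0.5175, 0.523, 0.528], [0.1, 0.5175, 0.5229, 0.5281], [0.11, 0.5176, 0.5229, 0.5277], [0.12, 0.5175, 0.5229, 0.5277], [0.13, 0.5175, 0.5229, 0.528], [0.14, 0.5175, 0.5229, 0.5277], [0.15, 0.5175, 0.5229, 0.5277], [0.16, 0.5172, 0.5227, 0.5277], [0.17, 0.5174, 0.5228, 0.528], [0.18, 0.5174, 0.5226, 0.5277], [0.19, 0.5174, 0.5229, 0.5277], [0.2, 0.5177, 0.5242, 0.5296]]
```

The clutch is back at rest (face x 0.5175 along its whole length, stand unmoved). Now over to the brake.

carry_out:
  targets:
    - [0,36,0,0,0,0,255]
    - [0,36,0,0,0,0,255]
    - [0,36,0,0,0,0,255]
    - [0,36,0,0,0,0,255]
    - [0,36,0,0,0,0,255]

```text
clock: 7.0
position: [0.4444, -0.0531, 0.0953]
tool_rot: [-3.142, -0.001, -0.001]
force: [2.1, 0.6, -0.2]
grip_width: -0.0
```

carry_out:
  targets:
    - [0,36,0,0,0,0,255]
    - [5,36,0,0,0,0,255]
    - [15,38,0,0,0,0,255]
    - [0,0,0,0,0,0,255]
    - [0,0,0,0,0,0,255]

```text
clock: 7.42
position: [0.4645, -0.1638, 0.0951]
tool_rot: [3.141, -0.001, -0.005]
force: [0.5, 0.9, 0.2]
grip_width: -0.0003
```

```bash
python3 - <<'E'
from workcell import bot
from h import *
look(bot,"w4",-.163,.52,.595)
E
```

```text
pos [ 0.4645 -0.1638  0.0951] F [0.5 0.9 0.2] t 7.4167
[[-0.233, 0.5419, 0.5489, 0.5548], [-0.223, 0.5405, 0.5458, 0.5508], [-0.213, 0.5402, 0.5455, 0.5506], [-0.203, 0.5399, 0.5452, 0.5503], [-0.193, 0.5397, 0.545, 0.55], [-0.183, 0.5394, 0.5447, 0.5498], [-0.173, 0.5391, 0.5444, 0.5495], [-0.163, 0.5389, 0.5442, 0.5492], [-0.153, 0.5385, 0.5439, 0.549], [-0.143, 0.5382, 0.5436, 0.5487], [-0.133, 0.5382, 0.5434, 0.5484], [-0.123, 0.538, 0.5434, 0.5482], [-0.113, 0.5376, 0.5431, 0.5479], [-0.103, 0.5347, 0.5429, 0.5507], [-0.093, 0.5377, 0.5429, 0.5484]]
```

View pics/w4.png

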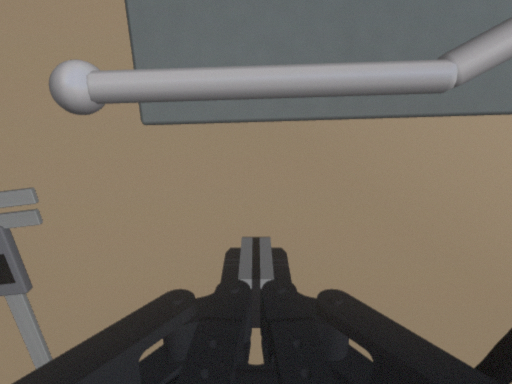

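The brake blade is at rest (row about 80, ball at (80,87), bend at (445,75)) with the fingers at column 257 in front of mid-blade. Its outer face is at x 0.5388, so I expect contact at TCP x of about 0.5275 and the stop near 0.553.

carry_out:
  targets:
    - [15,0,0,0,0,0,255]
    - [15,0,0,0,0,0,255]
    - [15,0,0,0,0,0,255]
    - [13,0,0,0,0,0,255]
    - [0,0,0,0,0,0,255]

```text
clock: 7.88
position: [0.5243, -0.1596, 0.0953]
tool_rot: [-3.141, -0.002, 0.002]
force: [-0.9, 1.7, -0.3]
grip_width: -0.0001
```

carry_out:
  targets:
    - [4,0,0,0,0,0,255]
    - [4,-0.3,0,0,0,0,255]
    - [4,-0.5,0,0,0,0,255]
    - [0,0,0,0,0,0,255]

```text
clock: 8.22
position: [0.5337, -0.1597, 0.0951]
tool_rot: [-3.141, 0.001, 0.0]
force: [-3.8, 4.2, -0.1]
grip_width: -0.0001
```

carry_out:
  targets:
    - [4,-0.6,0,0,0,0,255]
    - [4,-0.6,0,0,0,0,255]
    - [4,-0.6,0,0,0,0,255]
    - [0,0,0,0,0,0,255]

```text
clock: 8.55
position: [0.5453, -0.1579, 0.095]
tool_rot: [-3.141, 0.002, 0.0]
force: [-7.5, 4.6, 1.2]
grip_width: 0.0001
```

carry_out:
  targets:
    - [3,-0.5,0,0,0,0,255]
    - [2,-0.4,0,0,0,0,255]
    - [0,0,0,0,0,0,255]

```text
clock: 8.8
position: [0.5498, -0.1571, 0.0949]
tool_rot: [-3.141, 0.002, -0.0]
force: [-8.0, 4.2, 0.7]
grip_width: 0.0002
```

carry_out:
  targets:
    - [1,-0.4,0,0,0,0,255]
    - [1,-0.4,0,0,0,0,255]
    - [0,0,0,0,0,0,255]

```text
clock: 9.05
position: [0.5516, -0.1568, 0.095]
tool_rot: [-3.141, 0.002, -0.001]
force: [-7.8, 0.2, 0.6]
grip_width: -0.0002
```

carry_out:
  targets:
    - [1,-0.4,0,0,0,0,255]
    - [0,0,0,0,0,0,255]

```text
clock: 9.22
position: [0.5518, -0.1568, 0.0949]
tool_rot: [3.141, 0.004, -0.001]
force: [-11.1, 0.7, 3.7]
grip_width: -0.0003
```

carry_out:
  targets:
    - [1,-0.3,0,0,0,0,255]
    - [0,0,0,0,0,0,255]

```text
clock: 9.38
position: [0.5522, -0.1567, 0.0948]
tool_rot: [3.141, 0.005, -0.001]
force: [-15.8, -0.2, 7.9]
grip_width: 0.0002
```

On the stop at about 16 N. I'll hold and check.

carry_out:
  targets:
    - [0,0,0,0,0,0,255]
    - [0,0,0,0,0,0,255]
    - [0,0,0,0,0,0,255]
    - [0,0,0,0,0,0,255]
    - [0,0,0,0,0,0,255]

```text
clock: 9.8
position: [0.5522, -0.1567, 0.0948]
tool_rot: [3.141, 0.005, -0.001]
force: [-16.5, -0.8, 6.0]
grip_width: -0.0002
```

carry_out:
  targets:
    - [0,0,0,0,0,0,255]
    - [0,0,0,0,0,0,255]
    - [0,0,0,0,0,0,255]
    - [0,0,0,0,0,0,255]
    - [0,0,0,0,0,0,255]

```text
clock: 10.22
position: [0.5521, -0.1568, 0.0948]
tool_rot: [3.141, 0.005, -0.001]
force: [-14.8, 0.2, 6.2]
grip_width: -0.0001
```

```bash
python3 - <<'E'
from workcell import bot
from h import *
look(bot,"w5",-.163,.52,.597)
f=bot.grab_frame("top");cv2.imwrite("pics/t5.png",f["color"][...,::-1])
W=world(f)
for p0,p1,q0,q1 in((105,240,140,210),(275,400,130,202)):
    Q=W[q0:q1,p0:p1].reshape(-1,3);Q=Q[(Q[:,2]>.012)&(Q[:,2]<.024)&(Q[:,0]>.49)];print(cv2.minAreaRect(Q[:,:2].astype(np.float32)))
E
```

```text
pos [ 0.5521 -0.1568  0.0948] F [-14.8   0.2   6.2] t 10.2167
[[-0.233, 0.5552, 0.5612, 0.5655], [-0.223, 0.553, 0.5593, 0.563], [-0.213, 0.5548, 0.5607, 0.5646], [-0.203, 0.5566, 0.5626, 0.5666], [-0.193, 0.5585, 0.5647, 0.5685], [-0.183, 0.5606, 0.5666, 0.5706], [-0.173, 0.5591, 0.568, 0.5724], [-0.163, 0.5591, 0.5683, 0.5742], [-0.153, 0.5594, 0.5699, 0.5761], [-0.143, 0.559, 0.5734, 0.5783], [-0.133, 0.57, 0.5761, 0.5802], [-0.123, 0.572, 0.578, 0.5819], [-0.113, 0.5738, 0.5798, 0.5839], [-0.103, 0.5737, 0.5828, 0.589], [-0.093, 0.5757, 0.583, 0.5883]]
((0.5812068581581116, 0.2147894650697708), (0.17130693793296814, 0.30999770760536194), 0.06908440589904785)
((0.6034536957740784, -0.24043592810630798), (0.17022691667079926, 0.3103984594345093), 1.1004774570465088)
```

View pics/w5.png

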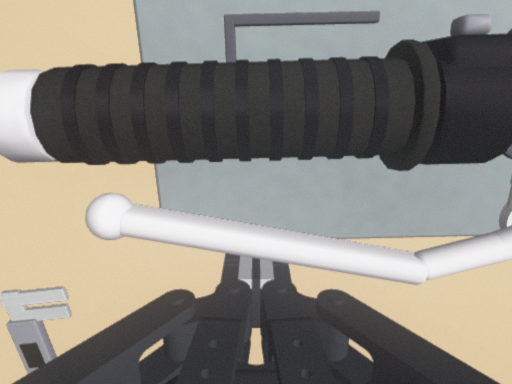

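The brake blade turned about 0.21 rad from rest (slope -0.027 to +0.19). It is held on its stop with the grip clear (ball at (110,216), grip above row 165), and both stands are unmoved. Handing in.

```bash
python3 -c "
from workcell import bot
print(bot.job_done())"
```

```text
the job is handed in; nothing more can be done
None
```

The lever check is done and handed in, and the brake lever is still held on its stop for you to measure the gap. I used the outside of the shut fingers on the blades only.

- **Clutch lever:** I pushed it in until it came up firm, at about 0.21 rad and 16 N. I held it for about 1 s and let it go. It sprang right back: its outer face measured x 0.5175 before and after.
- **Brake lever:** I pushed it in the same way and it is held on its stop. It has turned about 0.21 rad, with a steady force of about 15–16 N. The grip is clear of both the blade and the gripper.

In the last check both base plates were within about 1 mm of where they started, which is within the measuring error. I did not re-measure the loose tools, gauges and tin; the arm was kept clear of them and felt no unexpected force. The total time was about 10 s.

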